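# Reset the air valve: cover off, shut to the stop, back off two turns, hold

## Robot

A 6-joint arm with a two-finger parallel gripper is mounted at the origin on a cart in front of the work surface, level with it; the furniture and walls round the work are solid. World frame = base frame: x ahead of the robot, y to its left, z up, the work surface at z = 0. Lengths are in mm, angles in rad, forces in N, time in s.
With the tool pointing down it reaches from about 275 to 750 mm from the base axis. Payload 10.2 kg.
Tool frame: the origin (TCP) lies on the front face of the gripper's body, between the roots of the fingers; the fingertips stand 73 mm ahead of it and the grasp point (between the pads) lies 54 mm ahead of it; z points along the fingers, y is the direction in which the jaws open and shut (so a half turn about z gives the same grasp; the last joint's range is limited). The gripper opens to 85 mm and grips with 20 to 120 N. Pads are 22 mm wide; open, the fingers measure 114 mm over their backs; the gripper's body (76 mm by 85 mm) begins 54 mm behind the grasp point. The pads swing forward as they close: fully open they stand 13 mm farther back than shut.
Start: joints at [-1.521, 0.313, 1.498, -0, 1.331, -0.223], TCP at [141.437, -505.596, 303.894] pointing down, gripper open.
Joint ranges: [-2.94, 2.94], [-0.97, 2.17], [0.19, 2.56], [-1.23, 4.37], [0.02, 3.11], [-2.88, 2.88]. Speed limits (rad/s): [2.39, 2.39, 3.01, 3.14, 3.14, 3.14].

## Interface

Orientations are given as a unit quaternion [w, x, y, z].
In Python, from rig import ctrl gives the robot as it stands.
- The arm moves only by the tool move_arm, never from a script. Its argument "series" is a list of rows, each a list of 3 entries, a list of its own where there are three numbers: the shift along the tool's x, y, z in mm, then the turn about the tool's z in degrees, then the opening, from 0 (shut) to 1 (fully open). In form: [[[tx, ty, tz], yaw, grip], ...]. A call has 1 to 10 rows; each row is the pose to reach, as a shift and turn from the pose commanded when the call began, along the tool's axes at that moment; what a row does not reach only later rows make up. A row lasts 1/8 s, in which the tool goes at most 62.5 mm and 10.7 degrees, less where a joint would pass 70% of its speed; a pose out of reach is approached as far as the arm can. A call with a gripper value outside its range is refused whole. The fingers move at their own pace and stop on an object; "force" is the grip in N (left out, the last holds). Time passes only in rows, so rows that repeat a pose let the fingers close. It gives the time, the measured TCP pose, the force and the opening at its end, in the units of the state.
- ctrl.sense(): the state, without advancing time (a new reading comes with each control period).
- ctrl.capture(name): name is "scene" or "top" or "wrist"; returns (picture, depth): 384x512x3 uint8, red, green, blue; 384x512 float32, mm along the optical axis (not along the pixel's ray), 0 where there is no reading.
- ctrl.camera_model(name): a dict with "fov_y" (degrees; the focal length in pixels is half the picture's height over the tangent of half this angle, whatever the lens; pixels are square), "cx", "cy" (the principal point, pixels), "rvec" (rotation vector, rad) and "tvec" (3), from world to camera coordinates, as OpenCV has them. Camera axes: x right, y down, z forward; pixel columns grow to the right and rows downward; lengths in mm; the calibration is good to about 2 mm. A picture is of the moment at which its call begins: read the wrist's pose just before it. camera_model takes no time and is no camera call; for the wrist camera it gives the pose at the moment of the call.
- ctrl.finish_job(): hands the job in, once; it reports no verdict.
The state is a dict: "time_s": time; "joints": joint angles; "dq": joint speeds; "tau": joint torques, N m; "eef_pos": TCP position; "ee_rot": TCP orientation; "force": force on the tool from outside, world axes, zero at the start; "wrist_torque": the same for the moment, N m; "grip_width": opening from 0.0 (shut) to 1.0 (fully open).
Only numpy, scipy, OpenCV 4.12 (cv2) and the standard library are available. Lean on these libraries where they do the work, as an engineer would, in place of code of your own. Each camera call takes 0.05 s, during which the arm holds its last target.

## Task

Lift the loose cover straight up off the two pins of the air valve block and stand it upright on the bare desk, clear of the block. Then take hold of the crank handle on the valve wheel, turn it clockwise (seen from above) until it comes up against its stop, back it off exactly two full turns counter-clockwise, and finish while still gripping the handle there: the program ends holding it, without letting go. Leave the other things on the desk where they are.

Things in the scene. Friction and masses are not known exactly. Their poses are not given: they have to be found in the camera images.
- valve_block: Fixed bare-metal air valve block on the desk, 106 (x) x 164 (y) x 35 mm high; origin at the centre of its underside, z up. Two 8 mm pins stand 14 mm above its top at x = 0, y = -67 and +67 mm. Two brass hose stubs stick out 31 mm at +x, a small gauge 11 mm at -x. The stem at its centre carries the crank wheel, under the cover at the start.
- cover: Loose grey metal hood, 0.16 to 0.28 kg, 102 x 102 mm, 92 high, open below; two flat ears at its lower edge at +y and -y (160 mm over both), each with a 13 mm hole at y = -67 / +67 mm. Origin: centre of its lower edge. It starts on the block, pins in the holes, origin 35 mm above the desk (0 when on the desk). The crank reaches 86 mm above the block: lift 95 mm straight up before moving sideways.
- cover_grip (a point): Centre of the black grip bar on top of the cover: bar 76 mm long along the cover's x, 14 mm wide along its y, 16 mm high, centre 112 mm above the cover's lower edge, free space of 12 mm between bar and hood. Axes as the cover's.
- valve (a joint): Angle of the valve wheel, rad: 0 = shut against its rigid stop (closing, clockwise from above, ends there); grows counter-clockwise as it opens, counted over several turns (two turns = 12.566), up to 20. Starts between 2.5 and 7. Friction 0.08 N m (2.5 N at the handle); it stays where it is left.
- wheel_hub (a point): Point on the wheel's vertical turning axis, at the height of the top of the wheel (77 mm above the desk). The wheel is dark steel, a ring of 74 mm outer diameter with three spokes.
- crank_handle: Black upright crank handle on the wheel's rim: a round plastic sleeve 16 to 17 mm in diameter, 44 mm tall, spinning freely on its own axis, so that a gripper may hold it and carry it round the circle without turning the wrist. Origin at its foot, 77 mm above the desk, 32 mm from the wheel's axis. Its own yaw means nothing.
- handle_mid (a point): Middle of the crank handle on its axis, 24 mm above its foot (101 mm above the desk).
- bare_spot (a point): Centre of a bare piece of desk of 200 x 200 mm, behind the soldering station, where the cover can stand; any other bare place will do as well.
- airbrush: Bystander: airbrush with a red handle lying on the green cutting mat (3 mm thick) in front of the valve block, 49 x 143 x 20 mm.
- solder_reel: Bystander: small reel of solder, 86 x 62 x 35 mm.
- screwdriver: Bystander: screwdriver with a red handle lying on the desk, 20 x 160 x 22 mm.
- orange_mug: Bystander: orange mug, 69 x 90 x 68 mm.
- parts_tray: Bystander: shallow blue parts tray, 66 x 110 x 22 mm.
Things that resemble listed ones, but are neither listed nor needed, are in the scene too. Leave any brown look-alike of the cover alone.

How it is judged:
By the outcome, as a careful person would: the job done as asked, in the order asked, and still so for the second after the job is handed in, while the arm keeps its last pose, push and grip.
It also fails if it takes over 72 s, if anything falls off the work surface, if the arm or the gripper's body presses on something with over 40 N, if the wrist force passes 120 N, or if a joint passes its speed limit or range.

## Working session

There is one attempt and no reset: what is moved stays moved. The work goes in short steps, Python scripts to look and compute and a tool call to move; the robot and the scene stay as the last step left them, time stands still between calls to the robot, and variables do not carry over. Pictures are saved under pics/ and viewed, and the job is handed in when it is done.

Besides the shell and the picture viewer there is one more tool, called after "Request:" in YAML: its name, and indented under it one key for each argument. move_arm: Moves the arm, as the interface text tells. Its arguments: {"type":"object","properties":{"series":{"type":"array","items":{"type":"array"}},"force":{"type":"number"}},"required":["series"]}

```bash
ls; mkdir -p pics; cat > h.py <<'E'
import numpy as np, cv2
from rig import ctrl
from scipy.spatial.transform import Rotation as R
def cap(name,tag):
    m=ctrl.camera_model(name); p,d=ctrl.capture(name)
    cv2.imwrite(f'pics/{tag}.png',p[:,:,::-1]); np.savez(f'pics/{tag}.npz',p=p,d=d,**{k:np.array(v) for k,v in m.items()})
    return p,d,m
def load(tag):
    z=np.load(f'pics/{tag}.npz'); return z['p'],z['d'],z
def cloud(d,m):
    H,W=d.shape; f=H/2/np.tan(np.radians(float(m['fov_y']))/2)
    v,u=np.mgrid[:H,:W]
    c=np.stack([(u-float(m['cx']))/f*d,(v-float(m['cy']))/f*d,d],-1)
    Rm=cv2.Rodrigues(np.array(m['rvec'],float).reshape(3,1))[0]
    w=(c-np.array(m['tvec'],float).reshape(3))@Rm
    w[d<=0]=np.nan
    return w
E
python3 - <<'E'
from h import *
for n in ('scene','top','wrist'):
    p,d,m=cap(n,n+'0'); print(n,{k:np.round(v,3) for k,v in m.items()})
s=ctrl.sense(); print(s)
E
```

```text
pics
scene {'fov_y': np.float64(55.752), 'cx': np.float64(254.727), 'cy': np.float64(187.11), 'rvec': array([ 0.781, -2.41 ,  1.267]), 'tvec': array([ 551.647,  149.814, 1086.615])}
top {'fov_y': np.float64(51.183), 'cx': np.float64(254.274), 'cy': np.float64(185.458), 'rvec': array([ 2.097, -2.159,  0.184]), 'tvec': array([ 253.163,  524.855, 1203.575])}
wrist {'fov_y': np.float64(69.711), 'cx': np.float64(253.911), 'cy': np.float64(193.823), 'rvec': array([-2.283,  1.73 ,  0.288]), 'tvec': array([-524.703,  -42.093,  379.594])}
{'time_s': 0.15, 'joints': array([-1.52139020e+00,  3.13328086e-01,  1.49823108e+00, -5.37834659e-05,
        1.33100064e+00, -2.23382317e-01]), 'dq': array([-0.00092374, -0.00236567, -0.00324933, -0.00049018, -0.00183846,
       -0.00036595]), 'tau': array([ 3.05802343e-03, -4.12363207e+01, -2.59796727e+01, -7.97908274e-05,
        3.20892868e-03,  1.00263333e-05]), 'eef_pos': array([ 141.42625918, -505.47153416,  303.47497714]), 'ee_rot': array([-4.84015118e-04,  9.90711733e-01,  1.35978039e-01,  1.59917655e-05]), 'force': array([ 0.11200364, -0.137963  ,  0.12965171]), 'wrist_torque': array([0.01263539, 0.02783257, 0.01129659]), 'grip_width': 0.9995965827718143}
```

View pics/scene0.png

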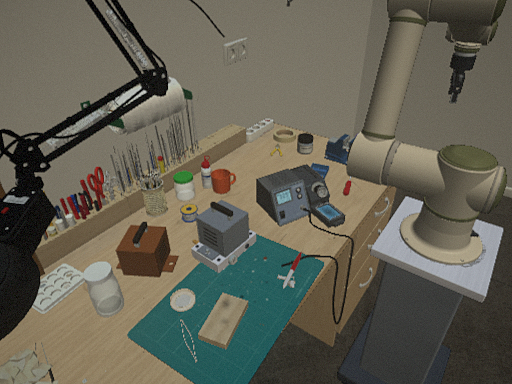

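View pics/top0.png

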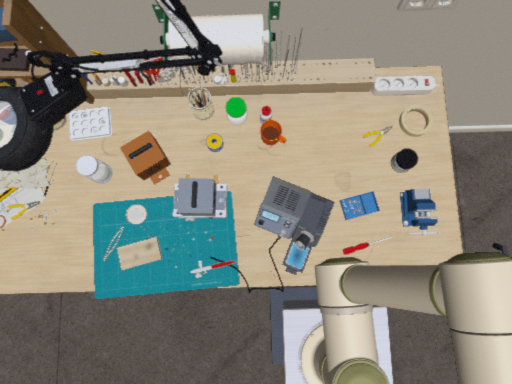

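View pics/wrist0.png

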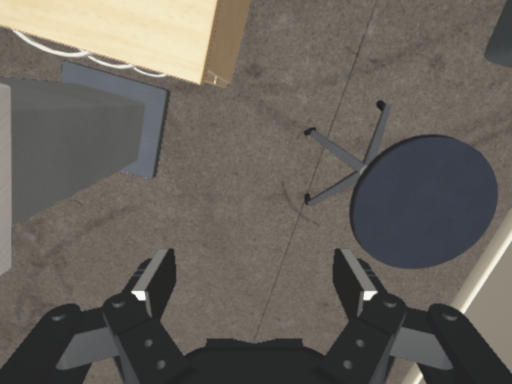

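Scene and top pictures: the grey cover on the block is at top pixel (201,197) and scene (222,230). The brown look-alike is at top (146,155) and the grey soldering station at top (293,208). By the description I choose the grey one at (201,197). Next I measure it and check a close crop.

```bash
python3 - <<'E'
from h import *
p,d,m=load('top0'); w=cloud(d,m)
np.set_printoptions(precision=1,suppress=True)
for u,v in [(201,197),(193,190),(180,210),(194,180),(222,187),(222,210),(146,155),(271,133),(215,142),(110,200),(260,165),(330,150),(300,110),(240,180),(293,208),(236,110),(165,215),(293,150)]: print((u,v),w[v,u])
c=p[160:240,150:250]; cv2.imwrite('pics/crop1.png',cv2.resize(c[:,:,::-1],(800,640),interpolation=cv2.INTER_CUBIC)[:600])
# cover analysis
reg=np.zeros(d.shape,bool); reg[160:235,160:240]=1
z=w[...,2]
for lo,hi in [(25,45),(105,135),(139,170)]:
    s=reg&(z>lo)&(z<hi); P=w[s][:,:2].astype(np.float32); print(lo,hi,s.sum(),w[s].mean(0),cv2.minAreaRect(P), np.median(z[s]))
E
```

```text
(201, 197) [487.9 393.1 129.3]
(193, 190) [504.1 411.6 159.1]
(180, 210) [452.4 454.7 124.7]
(194, 180) [539.3 413.8 126. ]
(222, 187) [531.6 339.4  37.9]
(222, 210) [459.1 340.4  37.4]
(146, 155) [628.3 565.6  90.8]
(271, 133) [709.9 178.3  16.3]
(215, 142) [691.5 364.   -5.8]
(110, 200) [506.8 705.3  -3.2]
(260, 165) [607.7 217.3  -0.7]
(330, 150) [651.4 -14.3  -0.7]
(300, 110) [791.7  77.8   1.1]
(240, 180) [559.9 283.8  -1.4]
(293, 208) [451.2 125.8 103.2]
(236, 110) [764.6 288.   89.7]
(165, 215) [452.2 525.2   4.4]
(293, 150) [655.7 107.   -3.2]
25 45 583 [489.3 393.4  36. ] ((507.1448669433594, 439.34820556640625), (251.72494506835938, 155.34959411621094), 65.5596923828125) 36.300191974632824
105 135 1129 [491.9 409.  126.3] ((494.4783020019531, 409.685791015625), (103.20805358886719, 103.06031036376953), 87.34343719482422) 126.62501692328985
139 170 142 [494.3 409.3 153.2] ((493.9892578125, 409.9339904785156), (14.535266876220703, 74.49034118652344), 87.36567687988281) 153.54745399887943
```

View pics/crop1.png

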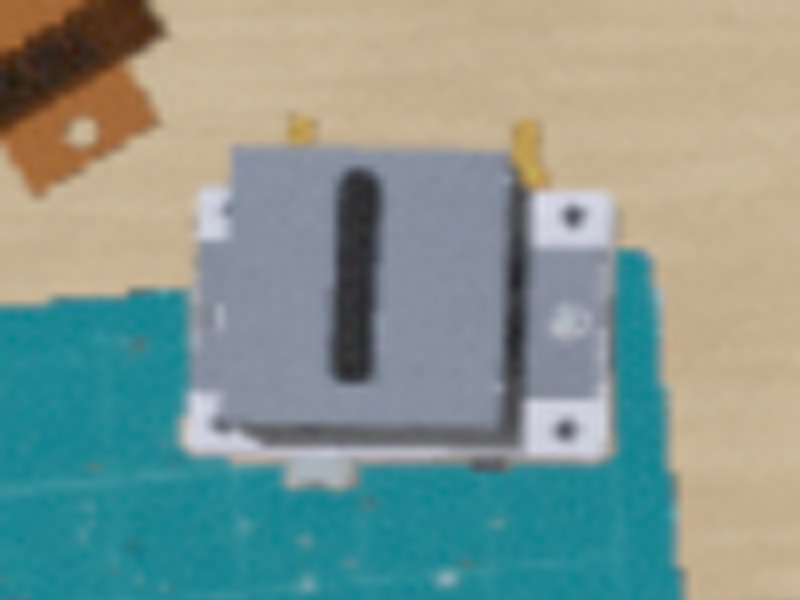

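Close crop: the grey hood has its black grip bar at crop (355,275), ears left and right, brass stubs up (+x) and the gauge down (-x), so it is the right one. Measured heights are 153.5 mm for the bar top (expected 155) and 126.6 for the hood top (expected 127), both consistent. Next come the bare spot, the obstacle heights and the arm geometry.

```bash
python3 - <<'E'
from h import *
np.set_printoptions(precision=1,suppress=True)
H={}
for t in ('top0','scene0'):
    p,d,m=load(t); w=cloud(d,m).reshape(-1,3); w=w[~np.isnan(w[:,0])]
    g=np.full((30,40),-99.)
    ix=((w[:,0]-350)//20).astype(int); iy=((w[:,1]+200)//20).astype(int)
    ok=(ix>=0)&(ix<30)&(iy>=0)&(iy<40)&(w[:,2]<600)
    np.maximum.at(g,(ix[ok],iy[ok]),w[ok,2]); H[t]=g
g=H['top0']
print('cols y',[ -190+20*j for j in range(39,-1,-1)])
for i in range(24,-1,-1): print(360+20*i,' '.join('%3d'%max(g[i,j],-9) for j in range(39,-1,-1)))
p,d,m=load('top0'); w=cloud(d,m); z=w[...,2]
reg=np.zeros(d.shape,bool); reg[160:235,160:240]=1
for lo,hi in [(120,133),(145,170)]:
    P=w[reg&(z>lo)&(z<hi)][:,:2]; c=P-P.mean(0); e=np.linalg.eigh(c.T@c); print(P.mean(0),P.min(0),P.max(0),np.degrees(np.arctan2(e[1][1,1],e[1][0,1])))
E
```

```text
cols y [590, 570, 550, 530, 510, 490, 470, 450, 430, 410, 390, 370, 350, 330, 310, 290, 270, 250, 230, 210, 190, 170, 150, 130, 110, 90, 70, 50, 30, 10, -10, -30, -50, -70, -90, -110, -130, -150, -170, -190]
840   5  17   6   5   6   5   6 354 392 390 381   3 391 392 389 390 391 391 391 390 356  15  66  58   5  16  68  52   4  72  56  76  29  67  58  42  32  38  45  44
820   8   3   4   5   5   6   7 346 567 564 380 113   4 381 382 383 382 381 383 382 352   4   2   4   4   3   4   4   4   8   4   2   6   6   3   3   5   3   6   5
800 408 408   5   7   6   4   3 351 354 599 599 599 574   6 348 352 355 351 348 356 350   5   4   6   2   5   3   4   4   8   6   4   3   3   7   3   4   4   4   3
780 409 412 417 422 425 432 436 439 444 599 598 599 574 515 455  94  93  95   4  97 102   3   8   3   3   6   5   6   4   6   5   6   5   3   4   5   5   2   5   5
760 381 386 394 397 398 399 433 440 443 448 456 504 525 513 489  96  93  89   3 109 131  83   5   5   5   4   4   3   5   8   6   2   3   2   3   3   4   2   4   5
740   4   5   4   6   5   5   5   5   5   6   4 436 423 462 455  92  88 
[... 2628 characters left out ...]
 53  71  85 108 114 115 117 101 106 104 103   6   3   6  22  23  23   3   2   4   4   5
400   8   8   8   8   7   8   9   9   7   9  12   8   9   7   8   4   2   4  17  33  46  65  83 103 108 101 102 103 101   3   3   6   3   4   2   3   2   2   4   4
380  29  27  26   8   7   9   9   9   9   7   7   7   8   8  10   4   3   4   4   6  15  52  51  75  93 103 100 101  95   4   3   4   4   5   6   5   5   3   4   5
360  28  28  28   9   8   8   7   9   9   9   7   9   9  13   9   5   3   4   6   4  67  60  14  97 108 108  97  87   3   2   5   6   4   4   5   2  13  15  14  11
[493.  409.6] [440.9 357.8] [546.5 463.3] 77.23346405991616
[493.6 409.4] [456.9 401.7] [531.3 418.5] 177.93369321426988
```

```bash
cat >> h.py <<'E'
def rel(pos,yawdeg=None):
    """shift+turn in tool axes to reach world TCP pos with tool-x heading yawdeg"""
    s=ctrl.sense(); q=s['ee_rot']; r=R.from_quat([q[1],q[2],q[3],q[0]])
    t=r.inv().apply(np.array(pos)-s['eef_pos']); M=r.as_matrix()
    h=np.degrees(np.arctan2(M[1,0],M[0,0])); 
    dy=None if yawdeg is None else (h-yawdeg+180)%360-180
    print('shift',np.round(t,1),'turn',dy,'head',round(h,2),'tilt z',np.round(M[:,2],4))
def st():
    s=ctrl.sense(); print({k:np.round(s[k],2) for k in('time_s','joints','eef_pos','force','wrist_torque','grip_width')})
E
python3 - <<'E'
from h import *
rel([480,100,330],-2.4); rel([493.8,409.8,270],-2.4)
E
```

```text
shift [ 489.2 -491.9  -26. ] turn 18.030355292979436 head 15.63 tilt z [-1.e-04  1.e-03 -1.e+00]
shift [ 585.9 -786.5   34.3] turn 18.030355292979436 head 15.63 tilt z [-1.e-04  1.e-03 -1.e+00]
```

Request:
move_arm:
  series:
    - [[49,-49,-26],9,1]
    - [[98,-98,-26],18,1]
    - [[147,-147,-26],18,1]
    - [[189,-189,-26],18,1]
    - [[231,-231,-26],18,1]
    - [[273,-273,-26],18,1]
    - [[315,-315,-26],18,1]
    - [[357,-357,-26],18,1]
    - [[399,-399,-26],18,1]
    - [[441,-441,-26],18,1]

```text
time_s: 1.4
eef_pos: [446.6, 37.7, 329.9]
ee_rot: [0.0, 1.0, -0.021, 0.0]
force: [0.2, -0.9, -0.3]
grip_width: 1.0
```

```bash
python3 - <<'E'
from h import *
st(); rel([493.8,409.8,270],-2.4)
E
```

```text
{'time_s': np.float64(1.4), 'joints': array([-0.18,  0.12,  1.67, -0.  ,  1.35,  1.43]), 'eef_pos': array([446.58,  37.68, 329.95]), 'force': array([ 0.17, -0.94, -0.31]), 'wrist_torque': array([-0.07, -0.04, -0.01]), 'grip_width': np.float64(1.0)}
shift [  31.9 -373.8   59.9] turn 0.047523456822545995 head -2.35 tilt z [ 4.e-04 -3.e-04 -1.e+00]
```

Request:
move_arm:
  series:
    - [[5,-50,0],0,1]
    - [[9,-100,5],0,1]
    - [[14,-155,15],0,1]
    - [[18,-210,25],0,1]
    - [[23,-265,35],0,1]
    - [[27,-315,45],0,1]
    - [[30,-355,55],0,1]
    - [[32,-374,60],0,1]
    - [[32,-374,60],0,1]

```text
time_s: 2.52
eef_pos: [493.0, 408.6, 268.7]
ee_rot: [0.0, 1.0, -0.02, -0.001]
force: [0.0, -0.2, 0.1]
grip_width: 1.0
```

```bash
python3 - <<'E'
from h import *
np.set_printoptions(precision=1,suppress=True)
st(); p,d,m=cap('wrist','w1'); w=cloud(d,m);z=w[...,2]
for lo,hi in [(120,133),(146,165)]:
    q=(z>lo)&(z<hi)&(abs(w[...,0]-494)<70)&(abs(w[...,1]-410)<70); P=w[q][:,:2]; 
    if len(P)>10:
        c=P-P.mean(0); e=np.linalg.eigh(c.T@c); print(len(P),P.mean(0),P.min(0),P.max(0),cv2.minAreaRect(P.astype(np.float32)),np.median(z[q]),np.degrees(np.arctan2(e[1][1,1],e[1][0,1])))
rel([493.8,409.8,210],-2.4)
E
```

```text
{'time_s': np.float64(2.52), 'joints': array([ 0.5,  0.6,  1.2, -0. ,  1.4,  2.1]), 'eef_pos': array([493. , 408.6, 268.7]), 'force': array([ 0. , -0.2,  0.1]), 'wrist_torque': array([-0.,  0., -0.]), 'grip_width': np.float64(1.0)}
12685 [498.6 409.4] [439.3 356.5] [546.2 462.7] ((492.7509765625, 409.60791015625), (102.21874237060547, 102.77991485595703), 87.43063354492188) 126.19425740162711 84.46012525784953
1784 [497.  409.4] [455.8 401.4] [531.1 417.5] ((493.3323059082031, 409.5971984863281), (14.01099681854248, 75.52729797363281), 87.16295623779297) 153.7004031455354 177.59559530826755
shift [ 0.5 -2.1 59.4] turn 0.05981397445867742 head -2.34 tilt z [-0. -0. -1.]
```

View pics/w1.png

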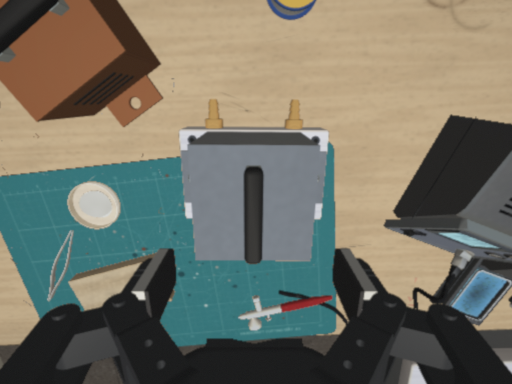

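The wrist picture shows the grey hood centred between the fingers, with the bar at pixels (254,165)–(254,262). Its bar centre of (493.4, 409.6) agrees with the top view. Going down to grasp.

Request:
move_arm:
  series:
    - [[0,-1,25],0,1]
    - [[0.5,-1,45],0,1]
    - [[0.5,-1,57],0,1]
    - [[0.5,-1,63],0,1]
    - [[0.5,-1,63],0,0.5]
    - [[0.5,-1,63],0,0]
    - [[0.5,-1,63],0,0]
    - [[0.5,-1,63],0,0]
    - [[0.5,-1,63],0,0]
    - [[0.5,-1,63],0,0]
  force: 70

```text
time_s: 3.82
eef_pos: [494.0, 409.0, 207.3]
ee_rot: [-0.0, 1.0, -0.021, 0.0]
force: [-0.0, 1.1, 3.7]
grip_width: 0.148
```

```bash
python3 - <<'E'
from h import *
st(); rel([493.5,409.6,206],-2.4)
E
```

```text
{'time_s': np.float64(3.82), 'joints': array([0.51, 0.65, 1.24, 0.  , 1.25, 2.12]), 'eef_pos': array([494.04, 409.01, 207.33]), 'force': array([-0.  ,  1.07,  3.74]), 'wrist_torque': array([ 0.12,  0.01, -0.03]), 'grip_width': np.float64(0.15)}
shift [-0.6 -0.6  1.3] turn 0.03547280686200338 head -2.36 tilt z [ 7.e-04  5.e-04 -1.e+00]
```

Request:
move_arm:
  series:
    - [[0,0,-4],0,0]
    - [[0,0,-12],0,0]
    - [[0,0,-24],0,0]
    - [[0,0,-40],0,0]
    - [[0,0,-56],0,0]
    - [[0,0,-72],0,0]
    - [[0,0,-88],0,0]
    - [[0,0,-102],0,0]
    - [[0,0,-110],0,0]
    - [[0,0,-110],0,0]

```text
time_s: 5.08
eef_pos: [494.0, 408.9, 317.3]
ee_rot: [-0.0, 1.0, -0.021, 0.0]
force: [0.7, 0.5, -1.6]
grip_width: 0.147
```

```bash
python3 - <<'E'
from h import *
st(); cap('scene','s2'); cap('wrist','w2');rel([640,40,318],-2.4)
a=cv2.imread('pics/s2.png')[150:330,120:360];cv2.imwrite('pics/s2c.png',cv2.resize(a,None,fx=2.5,fy=2.5))
E
```

```text
{'time_s': np.float64(5.08), 'joints': array([ 0.51,  0.57,  1.08, -0.  ,  1.49,  2.12]), 'eef_pos': array([494.01, 408.88, 317.31]), 'force': array([ 0.69,  0.53, -1.58]), 'wrist_torque': array([-0.03,  0.06, -0.  ]), 'grip_width': np.float64(0.15)}
shift [161.3 362.4  -1.7] turn 0.02741363288205889 head -2.37 tilt z [-1.e-03 -5.e-04 -1.e+00]
```

View pics/s2c.png

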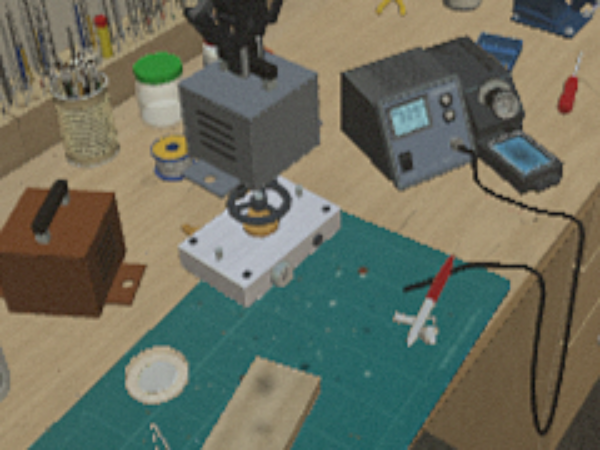

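The cover hangs level above the bared wheel (scene crop 250,130), clear of the handle. Carrying it to the bare spot behind the soldering station.

Request:
move_arm:
  series:
    - [[8,18,0],0,0]
    - [[24,54,0],0,0]
    - [[44,99,0],0,0]
    - [[66,148,0],0,0]
    - [[88,197,0],0,0]
    - [[110,246,0],0,0]
    - [[130,292,0],0,0]
    - [[147,330,0],0,0]
    - [[158,354,0],0,0]
    - [[161,362,0],0,0]

```text
time_s: 6.42
eef_pos: [640.0, 38.2, 316.3]
ee_rot: [0.0, 1.0, -0.022, -0.0]
force: [-1.1, 0.1, -2.0]
grip_width: 0.144
```

```bash
python3 - <<'E'
from h import *
st(); cap('top','t3')
a=cv2.imread('pics/t3.png')[90:260,150:400];cv2.imwrite('pics/t3c.png',cv2.resize(a,None,fx=3,fy=3))
E
```

```text
{'time_s': np.float64(6.42), 'joints': array([-0.12,  0.57,  1.08, -0.  ,  1.49,  1.49]), 'eef_pos': array([639.96,  38.21, 316.29]), 'force': array([-1.13,  0.14, -2.02]), 'wrist_torque': array([0.  , 0.02, 0.01]), 'grip_width': np.float64(0.14)}
```

View pics/t3c.png

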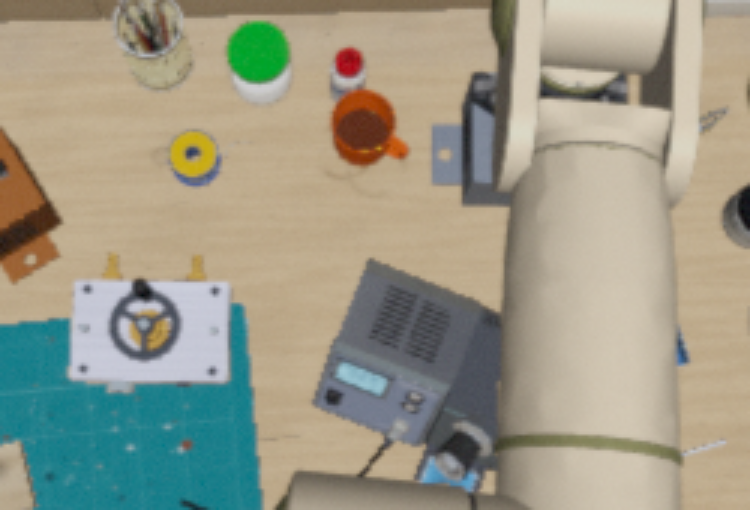

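Top crop: the cover is over the bare desk with its ear at crop (445,155). The mug handle is at crop (400,150) and the station lies below, so both are clear. The wheel is visible with its handle at crop (142,290). Lowering.

Request:
move_arm:
  series:
    - [[0,-2,15],0,0]
    - [[0,-2,40],0,0]
    - [[0,-2,68],0,0]
    - [[0,-2,95],0,0]
    - [[0,-2,117],0,0]
    - [[0,-2,130],0,0]
    - [[0,-2,137],0,0]
    - [[0,-2,140],0,0]
    - [[0,-2,142],0,0]
    - [[0,-2,142],0,0]

```text
time_s: 7.72
eef_pos: [640.0, 42.5, 175.2]
ee_rot: [0.0, 1.0, -0.021, 0.0]
force: [-0.9, -0.9, -2.3]
grip_width: 0.145
```

```bash
python3 - <<'E'
from h import *
st()
E
```

```text
{'time_s': np.float64(7.72), 'joints': array([-0.12,  0.68,  1.27,  0.  ,  1.19,  1.5 ]), 'eef_pos': array([640.01,  42.46, 175.19]), 'force': array([-0.95, -0.92, -2.33]), 'wrist_torque': array([ 0.04, -0.05, -0.  ]), 'grip_width': np.float64(0.15)}
```

Request:
move_arm:
  series:
    - [[0,0,1],0,0]
    - [[0,0,2],0,0]
    - [[0,0,3],0,0]
    - [[0,0,3],0,0]

```text
time_s: 8.22
eef_pos: [640.0, 42.5, 172.4]
ee_rot: [0.0, 1.0, -0.021, 0.0]
force: [-2.3, -0.5, 1.7]
grip_width: 0.151
```

```bash
python3 - <<'E'
from h import *
st()
E
```

```text
{'time_s': np.float64(8.22), 'joints': array([-0.12,  0.68,  1.27, -0.  ,  1.18,  1.5 ]), 'eef_pos': array([639.97,  42.53, 172.35]), 'force': array([-2.29, -0.46,  1.68]), 'wrist_torque': array([0.  , 0.35, 0.01]), 'grip_width': np.float64(0.15)}
```

Touchdown: the force went from -2.3 to +1.7 N at z 172.4, where 172.3 was expected. Releasing and rising.

Request:
move_arm:
  series:
    - [[0,0,0],0,0.3]
    - [[0,0,0],0,0.6]
    - [[0,0,0],0,0.6]
    - [[0,0,-10],0,0.6]
    - [[0,0,-35],0,0.6]
    - [[0,0,-70],0,0.6]
    - [[0,0,-110],0,0.6]
    - [[0,0,-140],0,0.6]

```text
time_s: 9.22
eef_pos: [639.9, 42.5, 314.7]
ee_rot: [0.0, 1.0, -0.021, 0.001]
force: [0.4, -0.3, 0.1]
grip_width: 0.603
```

```bash
python3 - <<'E'
from h import *
st(); p,d,m=cap('wrist','w4')
np.set_printoptions(precision=1,suppress=True)
w=cloud(d,m);z=w[...,2]
q=(z>110)&(z<130)&(abs(w[...,0]-640)<70)&(abs(w[...,1]-42)<70); print(np.median(z[q]),cv2.minAreaRect(w[q][:,:2].astype(np.float32)))
q=(z>82)&(z<100)&(abs(w[...,0]-640)<80)&(abs(w[...,1]-42)<80); print(np.median(z[q]),z[q].std(),cv2.minAreaRect(w[q][:,:2].astype(np.float32)))
# wheel from t3
p,d,m=load('t3'); w=cloud(d,m); z=w[...,2]
v,u=np.mgrid[:384,:512]
b=(u>180)&(u<225)&(v>180)&(v<218)
dark=b&(p.max(-1)<90)
for lo,hi in [(65,85),(90,130)]:
    q=dark&(z>lo)&(z<hi); print(lo,q.sum(),w[q].mean(0),w[q].min(0),w[q].max(0))
    if lo==65: print(cv2.minEnclosingCircle(w[q][:,:2].astype(np.float32)))
    else: print(cv2.minEnclosingCircle(w[q][:,:2].astype(np.float32)),w[q])
E
```

```text
{'time_s': np.float64(9.22), 'joints': array([-0.12,  0.57,  1.08,  0.  ,  1.48,  1.5 ]), 'eef_pos': array([639.93,  42.53, 314.69]), 'force': array([ 0.36, -0.34,  0.09]), 'wrist_torque': array([-0.02, -0.05, -0.02]), 'grip_width': np.float64(0.6)}
118.65512950046265 ((639.600830078125, 42.66048049926758), (13.74972152709961, 75.09606170654297), 87.2057876586914)
91.1578584488589 1.0286397676857193 ((639.4389038085938, 42.942684173583984), (102.03331756591797, 101.72085571289062), 87.5425033569336)
65 15 [485.5 405.7  75.6] [463.2 385.9  70.2] [524.6 421.8  82.1]
((494.562744140625, 411.973388671875), 31.61969757080078)
90 27 [523.2 406.8 113.5] [518.1 400.9  91.3] [531.4 412.  124.2]
((524.6942749023438, 407.6687316894531), 6.827383041381836) [[531.4 408.9 119.7]
 [531.1 405.8 121. ]
 [528.3 411.7 120.7]
 [527.8 408.4 123.3]
 [527.8 405.5 122.5]
 [528.1 402.9 120.8]
 [525.5 411.8 119.7]
 [524.6 408.2 124.2]
 [524.9 405.6 122. ]
 [525.6 403.3 117.7]
 [522.5 411.9 119.7]
 [522.1 408.6 121.5]
 [521.9 405.6 122.6]
 [522.3 403.  119.9]
 [525.  402.3 104.2]
 [519.8 412.  118.5]
 [519.3 408.8 120.5]
 [520.3 406.7 114.7]
 [520.1 403.7 115.4]
 [522.  402.4 103.7]
 [523.9 400.9  92.8]
 [518.7 410.8 107.3]
 [518.8 408.  106.2]
 [518.9 405.2 104.8]
 [520.1 403.2  97.7]
 [518.3 410.2  91.3]
 [518.1 407.1  91.9]]
```

View pics/w4.png

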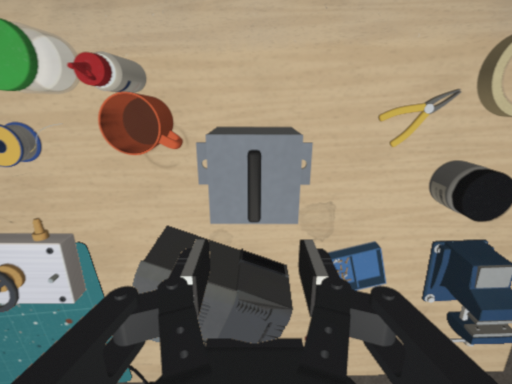

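The wrist picture shows the cover standing upright on bare desk at (255,175), clear of the mug and station. Its top reads 91.2 mm against 92. The wheel handle is at about (525,407.5), 31.6 mm from the hub. Moving back above the wheel.

```bash
python3 - <<'E'
from h import *
rel([494,409,265],-2.4)
E
```

```text
shift [-161.9 -360.2   52.1] turn 0.03475470399268943 head -2.37 tilt z [ 0.0084 -0.001  -1.    ]
```

Request:
move_arm:
  series:
    - [[-11,-24,0],0,0.6]
    - [[-32,-72,0],0,0.6]
    - [[-56,-125,0],0,0.6]
    - [[-80,-179,5],0,0.6]
    - [[-105,-235,15],0,0.6]
    - [[-128,-285,26],0,0.6]
    - [[-146,-325,37],0,0.6]
    - [[-157,-350,45],0,0.6]
    - [[-161,-360,47],0,0.6]
    - [[-161,-360,47],0,0.6]

```text
time_s: 10.52
eef_pos: [493.5, 409.1, 264.7]
ee_rot: [0.0, 1.0, -0.02, -0.0]
force: [1.1, 0.3, 0.5]
grip_width: 0.6
```

```bash
python3 - <<'E'
from h import *
np.set_printoptions(precision=1,suppress=True)
st(); p,d,m=cap('wrist','w5'); w=cloud(d,m);z=w[...,2]
near=np.hypot(w[...,0]-494,w[...,1]-409)<55
q=near&(z>70)&(z<82); print(q.sum(),np.median(z[q]),cv2.minEnclosingCircle(w[q][:,:2].astype(np.float32)))
a=w[q][:,:2]; 
from scipy.optimize import least_squares
# outer ring
q2=q&(p.max(-1)<110); print(q2.sum(),cv2.minEnclosingCircle(w[q2][:,:2].astype(np.float32)))
q=near&(z>117)&(z<128); print(q.sum(),np.median(z[q]),w[q].mean(0),cv2.minEnclosingCircle(w[q][:,:2].astype(np.float32)))
q=near&(z>33)&(z<38)
cv2.imwrite('pics/w5c.png',cv2.resize(p[100:300,150:360,::-1],None,fx=3,fy=3,interpolation=cv2.INTER_CUBIC)[:600])
E
```

```text
{'time_s': np.float64(10.52), 'joints': array([ 0.5,  0.6,  1.2, -0. ,  1.4,  2.1]), 'eef_pos': array([493.5, 409.1, 264.7]), 'force': array([1.1, 0.3, 0.5]), 'wrist_torque': array([-0.,  0., -0.]), 'grip_width': np.float64(0.6)}
2380 73.4106833628482 ((495.4672546386719, 410.556884765625), 38.348079681396484)
2106 ((495.5659484863281, 410.28765869140625), 38.22783660888672)
273 119.81157438536178 [525.5 408.2 119.6] ((524.7904052734375, 408.3244934082031), 7.796882152557373)
```

View pics/w5c.png

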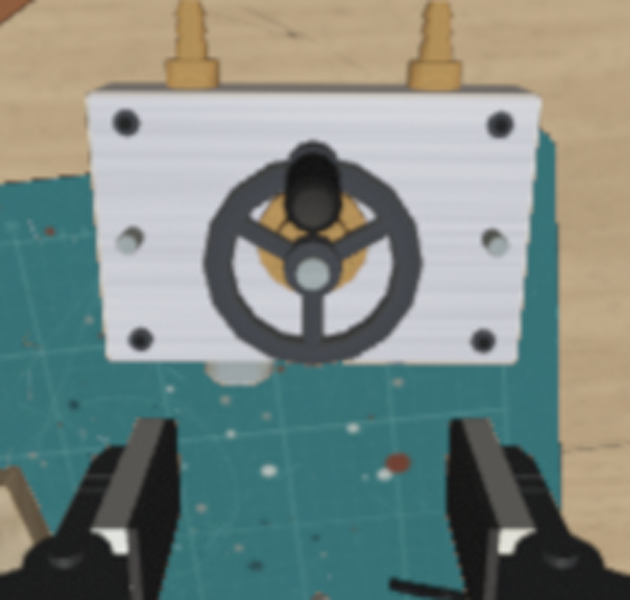

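Wrist crop: the handle's top is at crop (313,165) on the far rim, its mean height 119.8 (expected 121). The handle axis is (524.8,408.3), the hub about (493.3,409.6) by cover centre, and the radius 31.5 against 32. Descending to grip it.

Request:
move_arm:
  series:
    - [[15,0,10],0,0.6]
    - [[31.5,-0.5,30],0,0.6]
    - [[31.5,-0.5,60],0,0.6]
    - [[31.5,-0.5,88],0,0.6]
    - [[31.5,-0.5,103],0,0.6]
    - [[31.5,-0.5,107],0,0.6]
    - [[31.5,-0.5,107],0,0.6]

```text
time_s: 11.45
eef_pos: [526.0, 408.0, 158.6]
ee_rot: [-0.0, 1.0, -0.021, 0.001]
force: [0.6, 0.5, -0.2]
grip_width: 0.605
```

```bash
python3 - <<'E'
from h import *
st();p,d,m=cap('wrist','w6'); rel([525,408.3,157],-2.4)
E
```

```text
{'time_s': np.float64(11.45), 'joints': array([ 0.48,  0.75,  1.19, -0.  ,  1.2 ,  2.1 ]), 'eef_pos': array([525.96, 408.  , 158.58]), 'force': array([ 0.64,  0.45, -0.22]), 'wrist_torque': array([ 0.01,  0.01, -0.  ]), 'grip_width': np.float64(0.61)}
shift [-0.9 -0.1  2. ] turn 0.021501539310975204 head -2.38 tilt z [ 1.6e-03  8.0e-04 -1.0e+00]
```

View pics/w6.png

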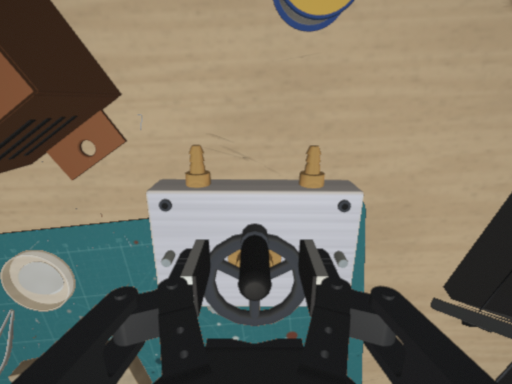

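The handle stands centred between the pads (pixel 256,262). Closing.

Request:
move_arm:
  series:
    - [[-0.5,0,1],0,0.4]
    - [[-0.5,0,1],0,0]
    - [[-0.5,0,1],0,0]
    - [[-0.5,0,1],0,0]
    - [[-0.5,0,1],0,0]
    - [[-0.5,0,1],0,0]
  force: 60

```text
time_s: 12.25
eef_pos: [525.0, 408.2, 157.4]
ee_rot: [-0.0, 1.0, -0.021, 0.0]
force: [-1.5, -0.8, 5.5]
grip_width: 0.174
```

```bash
python3 - <<'E'
from h import *
st()
# rows for CW 18deg steps: handle at angle A (world); tool axes heading -2.4
def rows(a0,step,n,r=32):
    h=np.radians(-2.4); ex=np.array([np.cos(h),np.sin(h)]); ey=np.array([np.sin(h),-np.cos(h)])
    for k in range(1,n+1):
        t=np.radians(a0); t2=np.radians(a0+step*k)
        dv=r*np.array([np.cos(t2)-np.cos(t),np.sin(t2)-np.sin(t)])
        print(k,np.round([dv@ex,dv@ey],1))
rows(-2.4,-18,10)
E
```

```text
{'time_s': np.float64(12.25), 'joints': array([0.49, 0.75, 1.2 , 0.  , 1.19, 2.1 ]), 'eef_pos': array([525.02, 408.16, 157.44]), 'force': array([-1.5 , -0.8 ,  5.51]), 'wrist_torque': array([-0.19,  0.27, -0.03]), 'grip_width': np.float64(0.17)}
1 [-1.6  9.9]
2 [-6.1 18.8]
3 [-13.2  25.9]
4 [-22.1  30.4]
5 [-32.  32.]
6 [-41.9  30.4]
7 [-50.8  25.9]
8 [-57.9  18.8]
9 [-62.4   9.9]
10 [-64.   0.]
```

Request:
move_arm:
  series:
    - [[-1.6,9.9,0],0,0]
    - [[-6.1,18.8,0],0,0]
    - [[-13.2,25.9,0],0,0]
    - [[-22.1,30.4,0],0,0]
    - [[-32,32,0],0,0]
    - [[-41.9,30.4,0],0,0]
    - [[-50.8,25.9,0],0,0]
    - [[-50.8,25.9,0],0,0]

```text
time_s: 13.25
eef_pos: [472.4, 384.6, 157.4]
ee_rot: [-0.0, 1.0, -0.02, 0.0]
force: [-1.1, 2.6, 7.6]
grip_width: 0.177
```

```bash
cat >> h.py <<'E'
C=np.array([493.0,409.5])
def ang():
    s=ctrl.sense(); v=s['eef_pos'][:2]-C; print('ang',round(np.degrees(np.arctan2(v[1],v[0])),2),'r',round(np.hypot(*v),2)); 
    f=s['force'][:2]; u=v/np.hypot(*v); print('F radial',round(f@u,1),'F ccw',round(f@np.array([-u[1],u[0]]),1))
def rows(a0,steps,r=32,start=None):
    h=np.radians(-2.4); ex=np.array([np.cos(h),np.sin(h)]); ey=np.array([np.sin(h),-np.cos(h)])
    p0=C+r*np.array([np.cos(np.radians(a0)),np.sin(np.radians(a0))]) if start is None else np.array(start)
    for k in steps:
        t2=np.radians(a0+k); dv=C+r*np.array([np.cos(t2),np.sin(t2)])-p0
        print(k,np.round([dv@ex,dv@ey],1))
E
python3 - <<'E'
from h import *
st();ang()
rows(-2.4-126,-np.arange(6,66,6))
E
```

```text
{'time_s': np.float64(13.25), 'joints': array([0.49, 0.64, 1.4 , 0.  , 1.1 , 2.1 ]), 'eef_pos': array([472.43, 384.63, 157.4 ]), 'force': array([-1.14,  2.61,  7.57]), 'wrist_torque': array([0.52, 0.14, 0.03]), 'grip_width': np.float64(0.18)}
ang -129.6 r 32.27
F radial -1.3 F ccw -2.5
-6 [-2.6 -2.1]
-12 [-5.  -4.5]
-18 [-7.1 -7.1]
-24 [-8.9 -9.9]
-30 [-10.4 -12.9]
-36 [-11.6 -16. ]
-42 [-12.5 -19.2]
-48 [-13.  -22.5]
-54 [-13.2 -25.9]
-60 [-13.  -29.2]
```

```bash
python3 - <<'E'
import numpy as np
b=126
while b<402:
    o=32*np.array([np.cos(np.radians(b)),np.sin(np.radians(b))])
    print(b,[list(map(float,np.round(32*np.array([np.cos(np.radians(b+k)),np.sin(np.radians(b+k))])-o,1))) for k in (5,10,15)]); b+=15
E
```

```text
126 [[-2.2, -1.7], [-4.2, -3.7], [-6.1, -5.8]]
141 [[-1.7, -2.2], [-3.1, -4.6], [-4.4, -7.1]]
156 [[-1.0, -2.6], [-1.8, -5.3], [-2.4, -8.0]]
171 [[-0.3, -2.8], [-0.4, -5.6], [-0.2, -8.4]]
186 [[0.4, -2.8], [1.1, -5.5], [2.0, -8.1]]
201 [[1.1, -2.6], [2.4, -5.0], [4.0, -7.3]]
216 [[1.7, -2.2], [3.7, -4.2], [5.8, -6.1]]
231 [[2.2, -1.7], [4.6, -3.1], [7.1, -4.4]]
246 [[2.6, -1.0], [5.3, -1.8], [8.0, -2.4]]
261 [[2.8, -0.3], [5.6, -0.4], [8.4, -0.2]]
276 [[2.8, 0.4], [5.5, 1.1], [8.1, 2.0]]
291 [[2.6, 1.1], [5.0, 2.4], [7.3, 4.0]]
306 [[2.2, 1.7], [4.2, 3.7], [6.1, 5.8]]
321 [[1.7, 2.2], [3.1, 4.6], [4.4, 7.1]]
336 [[1.0, 2.6], [1.8, 5.3], [2.4, 8.0]]
351 [[0.3, 2.8], [0.4, 5.6], [0.2, 8.4]]
366 [[-0.4, 2.8], [-1.1, 5.5], [-2.0, 8.1]]
381 [[-1.1, 2.6], [-2.4, 5.0], [-4.0, 7.3]]
396 [[-1.7, 2.2], [-3.7, 4.2], [-5.8, 6.1]]
```

Request:
move_arm:
  series:
    - [[-2.2,-1.7,0],0,0]
    - [[-4.2,-3.7,0],0,0]
    - [[-6.1,-5.8,0],0,0]

```text
time_s: 13.62
eef_pos: [467.4, 389.9, 157.4]
ee_rot: [0.0, 1.0, -0.021, 0.001]
force: [3.4, -1.6, 7.4]
grip_width: 0.178
```

Request:
move_arm:
  series:
    - [[-1.7,-2.2,0],0,0]
    - [[-3.1,-4.6,0],0,0]
    - [[-4.4,-7.1,0],0,0]

```text
time_s: 14.0
eef_pos: [463.3, 397.1, 157.4]
ee_rot: [0.0, 1.0, -0.021, 0.001]
force: [3.1, -2.2, 6.8]
grip_width: 0.176
```

Request:
move_arm:
  series:
    - [[-1,-2.6,0],0,0]
    - [[-1.8,-5.3,0],0,0]
    - [[-2.4,-8,0],0,0]

```text
time_s: 14.38
eef_pos: [461.2, 405.2, 157.4]
ee_rot: [0.001, 1.0, -0.021, 0.0]
force: [1.4, -3.2, 7.5]
grip_width: 0.178
```

Request:
move_arm:
  series:
    - [[-0.3,-2.8,0],0,0]
    - [[-0.4,-5.6,0],0,0]
    - [[-0.2,-8.4,0],0,0]

```text
time_s: 14.75
eef_pos: [461.1, 411.9, 157.2]
ee_rot: [0.003, 1.0, -0.02, -0.001]
force: [-3.0, -21.9, 15.4]
grip_width: 0.18
```

A force of 21.9 N opposes the clockwise motion, so this is probably the stop. Checking.

```bash
python3 - <<'E'
from h import *
st();ang()
E
```

```text
{'time_s': np.float64(14.75), 'joints': array([ 0.54,  0.66,  1.37, -0.01,  1.12,  2.16]), 'eef_pos': array([461.07, 411.87, 157.24]), 'force': array([ -3.  , -21.91,  15.36]), 'wrist_torque': array([-3.72,  0.31, -0.02]), 'grip_width': np.float64(0.18)}
ang 175.76 r 32.01
F radial 1.4 F ccw 22.1
```

Request:
move_arm:
  series:
    - [[0,0,0],0,0]
    - [[0,0,0],0,0]

```text
time_s: 15.0
eef_pos: [461.1, 411.7, 157.3]
ee_rot: [0.003, 1.0, -0.021, -0.001]
force: [-2.4, -15.0, 12.4]
grip_width: 0.176
```

```bash
python3 - <<'E'
from h import *
st();ang()
E
```

```text
{'time_s': np.float64(15.0), 'joints': array([ 0.54,  0.66,  1.37, -0.01,  1.12,  2.16]), 'eef_pos': array([461.12, 411.65, 157.29]), 'force': array([ -2.41, -14.99,  12.44]), 'wrist_torque': array([-2.5 ,  0.19,  0.02]), 'grip_width': np.float64(0.18)}
ang 176.14 r 31.95
F radial 1.4 F ccw 15.1
```

Request:
move_arm:
  series:
    - [[0.2,-1.5,0],0,0]
    - [[0.2,-1.5,0],0,0]
    - [[0.2,-1.5,0],0,0]

```text
time_s: 15.38
eef_pos: [461.3, 412.1, 157.2]
ee_rot: [0.005, 1.0, -0.021, -0.001]
force: [-4.5, -22.5, 15.9]
grip_width: 0.18
```

```bash
python3 - <<'E'
from h import *
st();ang(); cap('wrist','w7')
E
```

```text
{'time_s': np.float64(15.38), 'joints': array([ 0.54,  0.66,  1.36, -0.01,  1.13,  2.16]), 'eef_pos': array([461.26, 412.05, 157.25]), 'force': array([ -4.47, -22.46,  15.86]), 'wrist_torque': array([-3.76,  0.53,  0.  ]), 'grip_width': np.float64(0.18)}
ang 175.4 r 31.84
F radial 2.7 F ccw 22.7
```

View pics/w7.png

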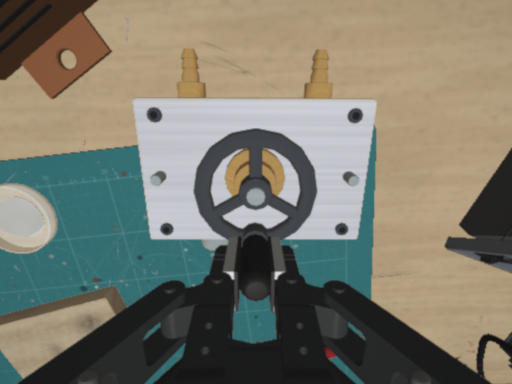

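```bash
cat >> h.py <<'E'
def gp():
    s=ctrl.sense(); q=s['ee_rot']; M=R.from_quat([q[1],q[2],q[3],q[0]]).as_matrix()
    g=s['eef_pos']+M@[0,0,54]; v=g[:2]-C; print('grasp',np.round(g,2),'ang',round(np.degrees(np.arctan2(v[1],v[0]))%360,2),'r',round(np.hypot(*v),2),'q',np.round(q,4))
E
python3 - <<'E'
from h import *
gp()
# commanded beta now: 186 + ~2.7 ; CCW from there
b0=186
o=32*np.array([np.cos(np.radians(b0)),np.sin(np.radians(b0))])
for s in range(2):
    b=b0-180*s
    o=32*np.array([np.cos(np.radians(b)),np.sin(np.radians(b))])
    print([list(map(float,np.round(32*np.array([np.cos(np.radians(b-18*k)),np.sin(np.radians(b-18*k))])-o,1))) for k in range(1,11)])
E
```

```text
grasp [461.06 411.57 103.23] ang 176.29 r 32.0 q [ 0.0047  0.9998 -0.0206 -0.0015]
[[0.5, 10.0], [4.1, 19.3], [10.4, 27.1], [18.8, 32.6], [28.5, 35.2], [38.5, 34.6], [47.8, 31.1], [55.6, 24.8], [61.1, 16.4], [63.6, 6.7]]
[[-0.5, -10.0], [-4.1, -19.3], [-10.4, -27.1], [-18.8, -32.6], [-28.5, -35.2], [-38.5, -34.6], [-47.8, -31.1], [-55.6, -24.8], [-61.1, -16.4], [-63.6, -6.7]]
```

The stop is confirmed: the handle is held at a grasp angle of 176.3°, with rising force and no further motion. That is about 179° from the start, or 3.1 rad, within the 2.5–7 given. Backing off two turns counter-clockwise in four half-turns.

Request:
move_arm:
  series:
    - [[0.3,11.5,0],0,0]
    - [[3.9,20.8,0],0,0]
    - [[10.2,28.6,0],0,0]
    - [[18.6,34.1,0],0,0]
    - [[28.3,36.7,0],0,0]
    - [[38.3,36.1,0],0,0]
    - [[47.6,32.6,0],0,0]
    - [[55.4,26.3,0],0,0]
    - [[60.9,17.9,0],0,0]
    - [[63.4,8.2,0],0,0]

```text
time_s: 16.68
eef_pos: [524.7, 404.1, 157.4]
ee_rot: [0.001, 1.0, -0.021, -0.0]
force: [-2.3, -3.6, 8.6]
grip_width: 0.174
```

```bash
python3 - <<'E'
from h import *
st();ang();gp()
E
```

```text
{'time_s': np.float64(16.68), 'joints': array([ 0.48,  0.75,  1.21, -0.  ,  1.19,  2.09]), 'eef_pos': array([524.65, 404.13, 157.36]), 'force': array([-2.34, -3.56,  8.62]), 'wrist_torque': array([-0.43,  0.29, -0.02]), 'grip_width': np.float64(0.17)}
ang -9.63 r 32.1
F radial -1.7 F ccw -3.9
grasp [524.64 404.03 103.36] ang 350.19 r 32.11 q [ 9.000e-04  9.998e-01 -2.080e-02 -0.000e+00]
```

Request:
move_arm:
  series:
    - [[-0.5,-10,0],0,0]
    - [[-4.1,-19.3,0],0,0]
    - [[-10.4,-27.1,0],0,0]
    - [[-18.8,-32.6,0],0,0]
    - [[-28.5,-35.2,0],0,0]
    - [[-38.5,-34.6,0],0,0]
    - [[-47.8,-31.1,0],0,0]
    - [[-55.6,-24.8,0],0,0]
    - [[-61.1,-16.4,0],0,0]
    - [[-63.6,-6.7,0],0,0]

```text
time_s: 17.92
eef_pos: [461.1, 414.0, 157.4]
ee_rot: [-0.0, 1.0, -0.021, 0.001]
force: [5.9, 1.5, 5.1]
grip_width: 0.175
```

Request:
move_arm:
  series:
    - [[0.5,10,0],0,0]
    - [[4.1,19.3,0],0,0]
    - [[10.4,27.1,0],0,0]
    - [[18.8,32.6,0],0,0]
    - [[28.5,35.2,0],0,0]
    - [[38.5,34.6,0],0,0]
    - [[47.8,31.1,0],0,0]
    - [[55.6,24.8,0],0,0]
    - [[61.1,16.4,0],0,0]
    - [[63.6,6.7,0],0,0]

```text
time_s: 19.18
eef_pos: [524.7, 404.1, 157.4]
ee_rot: [0.001, 1.0, -0.021, -0.0]
force: [-1.9, -2.8, 9.0]
grip_width: 0.181
```

Request:
move_arm:
  series:
    - [[-0.5,-10,0],0,0]
    - [[-4.1,-19.3,0],0,0]
    - [[-10.4,-27.1,0],0,0]
    - [[-18.8,-32.6,0],0,0]
    - [[-28.5,-35.2,0],0,0]
    - [[-38.5,-34.6,0],0,0]
    - [[-47.8,-31.1,0],0,0]
    - [[-55.6,-24.8,0],0,0]
    - [[-61.1,-16.4,0],0,0]
    - [[-63.6,-6.7,0],0,0]

```text
time_s: 20.42
eef_pos: [461.1, 414.0, 157.4]
ee_rot: [-0.0, 1.0, -0.021, 0.001]
force: [5.9, 2.0, 4.4]
grip_width: 0.176
```

```bash
python3 - <<'E'
from h import *
st();ang();gp()
E
```

```text
{'time_s': np.float64(20.42), 'joints': array([ 0.54,  0.66,  1.37, -0.  ,  1.12,  2.15]), 'eef_pos': array([461.11, 413.98, 157.44]), 'force': array([5.9 , 2.01, 4.36]), 'wrist_torque': array([ 0.47, -1.02,  0.04]), 'grip_width': np.float64(0.18)}
ang 172.0 r 32.2
F radial -5.6 F ccw -2.8
grasp [461.19 414.02 103.44] ang 171.91 r 32.13 q [-4.000e-04  9.998e-01 -2.050e-02  8.000e-04]
```

Request:
move_arm:
  series:
    - [[0.1,1.3,0],0,0]
    - [[0.2,2.5,0],0,0]
    - [[0.2,2.5,0],0,0]
    - [[0.2,2.5,0],0,0]

```text
time_s: 20.92
eef_pos: [461.1, 411.5, 157.4]
ee_rot: [-0.0, 1.0, -0.021, 0.0]
force: [-0.3, 1.7, 7.8]
grip_width: 0.176
```

```bash
python3 - <<'E'
from h import *
st();ang();gp(); p,d,m=cap('wrist','w8')
a=cv2.imread('pics/w7.png'); b=cv2.imread('pics/w8.png')
cv2.imwrite('pics/cmp.png',np.hstack([a[80:300,130:380],b[80:300,130:380]]))
# wheel-centre shift: register crop between the two
ga,gb=[cv2.cvtColor(i,cv2.COLOR_BGR2GRAY).astype(np.float32) for i in (a,b)]
t=ga[150:220,215:300]; r=cv2.matchTemplate(gb[140:230,205:310],t,cv2.TM_CCOEFF_NORMED); print(cv2.minMaxLoc(r))
E
```

```text
{'time_s': np.float64(20.92), 'joints': array([ 0.54,  0.65,  1.37, -0.  ,  1.12,  2.15]), 'eef_pos': array([461.05, 411.54, 157.39]), 'force': array([-0.26,  1.74,  7.77]), 'wrist_torque': array([0.29, 0.06, 0.02]), 'grip_width': np.float64(0.18)}
ang 176.35 r 32.01
F radial 0.4 F ccw -1.7
grasp [461.06 411.54 103.39] ang 176.34 r 32.01 q [-0.000e+00  9.998e-01 -2.060e-02  1.000e-04]
(-0.01079345028847456, 0.9781639575958252, (0, 20), (10, 10))
```

View pics/cmp.png

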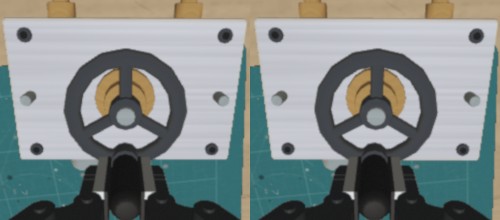

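The two crops, at the stop and now, show the wheel and spokes in the same place (registration offset 0 px). The grasp angle is 176.34° against 176.29° at the stop. One last look at the whole scene.

```bash
python3 - <<'E'
from h import *
cap('scene','s9')
E
```

```text
(no output)
```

View pics/s9.png

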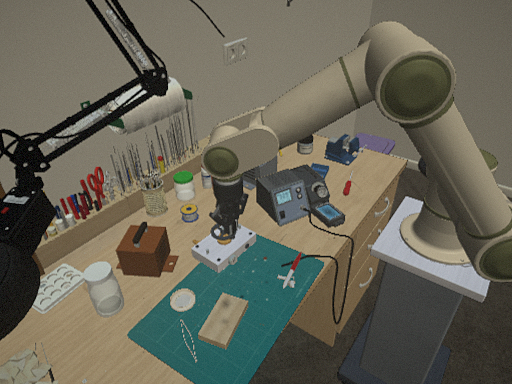

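The gripper holds the handle at (228,222). The cover stands behind the station at (260,165), partly hidden by the arm, and nothing else looks moved. Handing in.

```bash
python3 - <<'E'
from h import *
print(ctrl.finish_job())
E
```

```text
the job is handed in; nothing more can be done
None
```

I carried out the whole task and handed it in at about 21 s, with the gripper still closed on the crank handle.

- **Cover:** I lifted it 110 mm straight up and stood it behind the soldering station at about (640, 42). After release its top measured level at 91 mm, where 92 is expected. In the last scene picture it is partly hidden by the arm but still standing.
- **Valve:** I turned the crank clockwise about 179° (3.1 rad) to the stop. Pushing further raised the force to about 22 N without moving the handle, at a handle angle of 176.3°. I then backed it off two turns counter-clockwise, ending at 176.34°. The wrist pictures from the stop and the end matched with 0 px offset.
- **Last checks:** Only a few newtons were acting at the handle at the end. The vertical force read about 8 N, which seems to be the closed pads pressing on the sleeve. The other things looked unmoved in the last scene picture, though the arm hides the mug. No check failed or disagreed.

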